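Close and latch the gate of the aerosol cage

TASK

The spray cans are put away: swing the cage's gate shut and latch it. The latch bar has to be lifted over the upright horn of its catch, the gate eased in against the sprung buffer just far enough for the bar to drop down behind the horn, and the bar left lying fully down in the notch. Do not slam or force the gate, do not ram the bar against the horn, and leave the cans and the other things on the table where they are.

Things in the scene. Friction and masses are not known exactly. Their poses are not given: they have to be found in the camera images.
- cage: Steel storage cage for spray cans, fixed on the welding table, 160 deep x 320 wide x 200 mm high, dark corner posts, thin grey rods. Origin: centre of its underside, on the table. x points from its front (robot's side) to its back, y to its left, z up. The gate hangs before the front, hinged at the left; the catch stands out before the right front post, on a bracket
- catch (a point): NOMINAL place of the catch: notch floor at the rear face of its horn; directions as the cage. Horn: upright steel tongue, 6 mm thick, 26 wide, 20 mm above the notch floor. The catch is bolted through slots, so horn and buffer together really stand up to 18 mm further in or out (cage x) than this; that is not measured and must be felt
- buffer_spot (a point): NOMINAL place of the middle of the free face of the catch's black sprung rubber buffer (22 wide, 44 mm high), 6.5 mm behind the horn's rear face, same hidden shift as the horn. The bar is 8 mm thick, so it must press the buffer in 1.5 mm (4 N at the nose, 6 at the knob) before it can go down behind the horn; each further mm takes 2.5 N. Over 9 N there (15 at the knob) is forcing it
- gate (a joint): Gate angle about its upright hinge, rad; grows as it opens towards the robot (clockwise from above); 0 = parallel to the cage front; a latched gate reads -0.065 to 0.065. Frame 265 mm wide of 18 mm square tube, 15 to 200 mm above the table, about 1 kg, slight friction (about 1 N at the knob): stays where left unless the buffer pushes it
- gate_hinge (a point): On the gate's hinge axis, 200 mm above the table, at (-116, 150) mm in the cage's x, y. Turns with the gate; at gate angle 0 its axes are the cage's. The gate runs from here along its -y; its outer face looks to its -x
- bar (a joint): Angle of the latch bar about its level pivot, rad; grows as the nose is lifted. 0 = lying on the notch floor; -0.08 = hanging on its stop, gate open; 0.09 = nose standing on top of the horn; 0.12 and more clears it; at most 0.6. Flat steel bar 8 mm thick, 22 high, ends 234 mm beyond the pivot, past the gate's free edge. Falls by its weight, 2 to 4 N to lift at the knob
- bar_pivot (a point): The bar's pivot, in the bar's middle plane, on the gate's outer face: 70 mm from the hinge axis along the gate, 15 mm outside it, 180 mm above the table. Axes as the gate
- knob (a point): Centre of the black ball knob, 30 mm diameter, on a 12 mm round steel stem that stands upright on the latch bar: the handle to lift the bar and swing the gate. With the bar level it is 110 mm from the pivot towards the nose, 55 mm above it (235 mm above the table, 35 above the gate's top), 180 mm from the hinge along the gate. Turns with bar and gate: x across the gate inwards, y along the bar to the hinge, z up the stem
- nose (a point): Middle of the bar's lower edge where it goes into the catch: 221 mm from the pivot, 11 mm below it, 291 mm from the hinge axis along the gate. Axes as the knob

How it is judged:
By the outcome, as a careful person would: the job done as asked, in the order asked, and still so for the second after the job is handed in, with the robot touching nothing.
It also fails if it takes over 58 s, if anything falls off the work surface, if the arm or the gripper's body presses on something with over 40 N, if the wrist force passes 120 N, or if a joint passes its speed limit or range.

ROBOT

A 6-joint arm with a two-finger parallel gripper is mounted at the origin on the work surface. World frame = base frame: x ahead of the robot, y to its left, z up, the work surface at z = 0. Lengths are in m, angles in rad, forces in N, time in s.
With the tool pointing down it reaches from about 0.3 to 0.875 m from the base axis. Payload 6.4 kg.
Tool frame: the origin (TCP) lies midway between the tips of the shut fingers; the grasp point (between the pads) lies ctrl.grip_point_offset behind it (ctrl.grip_point_offset is the distance from the TCP to the grasp point, in m); z points along the fingers, y is the direction in which the jaws open and shut (so a half turn about z gives the same grasp; the last joint's range is limited). The gripper opens to 85 mm and grips with 20 to 120 N. Pads are 22 mm wide; open, the fingers measure 114 mm over their backs; the gripper's body (76 mm by 85 mm) begins 54 mm behind the grasp point. The pads swing forward as they close: fully open they stand 13 mm farther back than shut.
Start: joints at [-1.439, 0.181, 1.607, -0, 1.354, -0.206], TCP at [0.191, -0.543, 0.231] pointing down, gripper open.
Joint ranges: [-2.99, 2.99], [-0.89, 2.07], [0.3, 2.58], [-1.14, 4.28], [0, 2.63], [-3.12, 3.12]. Speed limits (rad/s): [2.57, 2.57, 3.01, 3.14, 3.14, 3.14].

INTERFACE

Orientations are given as a unit quaternion [w, x, y, z].
In Python, from bench import ctrl, viewer gives the robot as it stands.
- The arm moves only by the shell command python3 -m handwheel 'ROWS' [OPENING]. ROWS is JSON, a list of rows, each an object with "travel": the shift along the tool's x, y, z as a fraction of full scale, a list of three; "dr": the turn, a rotation vector about the tool's x, y, z as a fraction of full scale, a list of three. A call has 1 to 20 rows; each row shifts and turns the pose as measured when the row begins, along the tool's axes as they then stand; what a row does not reach is not made up. Full scale, the value 1, is 150 mm for a shift and 30 degrees for a turn. A row lasts 1/12 s, in which the tool goes at most 41.7 mm and 7.16 degrees, less where a joint would pass 70% of its speed; a pose out of reach is approached as far as the arm can. A call with a number of a shift or a turn outside -1 to 1 is refused whole. A call with a gripper value outside its range is refused whole. OPENING is the opening, from -1 (shut) to 1 (fully open), set as the call begins (- or left out, the last holds). The fingers move at their own pace and stop on an object; the grip force is fixed at half the most. Time passes only in rows, so rows that do not move let the fingers close. It gives the time, the measured TCP pose, the force and the opening at its end, in the units of the state.
- ctrl.get_obs(): the state, without advancing time (a new reading comes with each control period).
- viewer.camera(name): name is "scene" or "side" or "wrist"; returns the picture (480x640x3 uint8, red, green, blue); there is no depth.
- viewer.get_calibration(name): a dict with "camera_matrix" (3x3 intrinsics, pixels), "R" (3x3) and "t" (3): a world point X has camera coordinates R X + t. Camera axes: x right, y down, z forward; pixel columns grow to the right and rows downward; lengths in m; the calibration is good to about 2 mm. A picture is of the moment at which its call begins: read the wrist's pose just before it. get_calibration takes no time and is no camera call; for the wrist camera it gives the pose at the moment of the call.
- ctrl.hand_in(): hands the job in, once; it reports no verdict.
The state is a dict: "time_s": time; "q": joint angles; "dq": joint speeds; "joint_efforts": joint torques, N m; "eef_pos": TCP position; "eef_rot": TCP orientation; "wrist_force": force on the tool from outside, world axes, zero at the start; "torque": the same for the moment, N m; "opening": opening from 0.0 (shut) to 1.0 (fully open).
Only numpy, scipy, OpenCV 4.12 (cv2) and the standard library are available. Lean on these libraries where they do the work, as an engineer would, in place of code of your own. Each camera call takes 0.05 s, during which the arm holds its last target. There are 200 camera calls.

## Working session

There is one attempt and no reset: what is moved stays moved. The work goes in short steps, Python scripts to look and compute and a shell command to move; the robot and the scene stay as the last step left them, time stands still between calls to the robot, and variables do not carry over. Pictures are saved under pics/ and viewed, about 8 in all and at most 12, crops included, and the job is handed in when it is done.

```bash
ls; mkdir -p pics; python3 - <<'E'
from bench import ctrl, viewer
import cv2, numpy as np
o=ctrl.get_obs(); print({k:(np.round(v,3).tolist()) for k,v in o.items()}, ctrl.grip_point_offset)
for n in("scene","side"):
    cv2.imwrite(f"pics/{n}0.png",viewer.camera(n)[:,:,::-1])
    c=viewer.get_calibration(n); print(n,{k:np.round(v,3).tolist() for k,v in c.items()})
E
```

```text
pics
{'time_s': 0.0, 'q': [-1.439, 0.182, 1.608, -0.0, 1.354, -0.206], 'dq': [0.002, -0.0, -0.001, -0.003, 0.002, 0.002], 'joint_efforts': [-0.001, -44.487, -35.134, -0.0, 0.009, -0.0], 'eef_pos': [0.191, -0.542, 0.23], 'eef_rot': [-0.001, 0.986, 0.168, 0.0], 'wrist_force': [0.567, -1.484, 0.63], 'torque': [-0.073, 0.037, -0.038], 'opening': 1.001} 0.0187
scene {'camera_matrix': [[578.655, 0.0, 317.993], [0.0, 578.655, 255.114], [0.0, 0.0, 1.0]], 'R': [[-0.634, 0.773, 0.007], [0.602, 0.499, -0.623], [-0.485, -0.391, -0.782]], 't': [0.422, -0.329, 1.345]}
side {'camera_matrix': [[540.654, 0.0, 315.729], [0.0, 540.654, 242.011], [0.0, 0.0, 1.0]], 'R': [[-0.997, -0.074, 0.003], [-0.045, 0.573, -0.819], [0.059, -0.817, -0.574]], 't': [0.68, 0.173, 0.919]}
```

View pics/scene0.png

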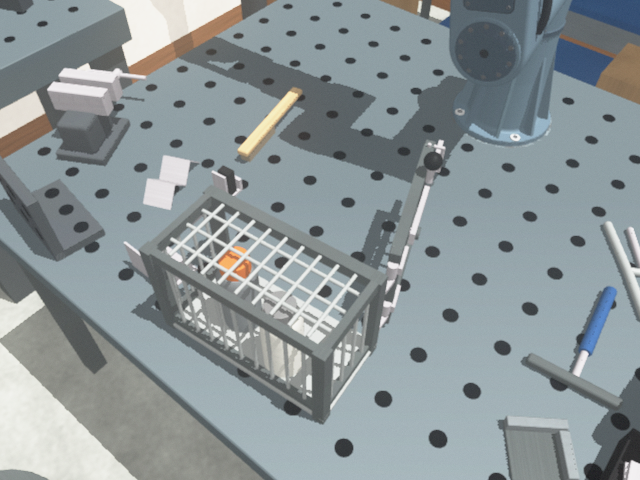

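View pics/side0.png

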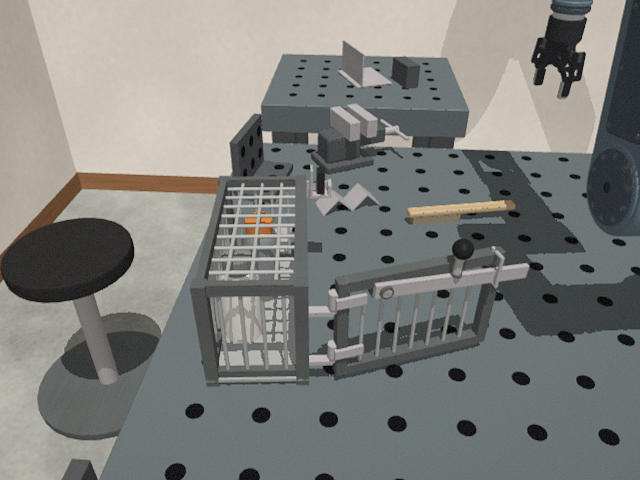

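```bash
cat > h.py <<'E'
from bench import ctrl, viewer
import cv2, numpy as np
def ray(n,p,c=None):
    c=c or viewer.get_calibration(n); K,R,t=[np.array(c[k]) for k in("camera_matrix","R","t")]
    d=R.T@np.linalg.inv(K)@np.array([p[0],p[1],1.]); return -R.T@t, d/np.linalg.norm(d)
def plane(n,p,z):
    o,d=ray(n,p); return o+d*(z-o[2])/d[2]
def tri(*obs):
    A=np.zeros((3,3));b=np.zeros(3);L=[]
    for o,d in obs:
        P=np.eye(3)-np.outer(d,d);A+=P;b+=P@o;L.append((o,P))
    X=np.linalg.solve(A,b); return X,[np.linalg.norm(P@(X-o))*1e3 for o,P in L]
def proj(n,X,c=None):
    c=c or viewer.get_calibration(n); K,R,t=[np.array(c[k]) for k in("camera_matrix","R","t")]
    v=K@(R@np.asarray(X)+t); return v[:2]/v[2]
E
python3 - <<'E'
from h import *
np.set_printoptions(precision=4,suppress=True)
for n,ps in(("scene",[(147,248),(217,192),(382,278),(318,352)]),("side",[(222,178),(295,178),(307,290),(193,290)])):
    for p in ps: print(n,p,plane(n,p,.2)[:2])
print("knob",tri(ray("scene",(432,161)),ray("side",(461,249))))
print("pivot",plane("side",(388,293),.18))
print("baraxis end",plane("side",(528,271),.18))
# crops
a=cv2.imread("pics/scene0.png")[130:430,120:480]; b=cv2.imread("pics/side0.png")[160:400,180:540]
v=np.vstack([cv2.resize(a,None,fx=1.25,fy=1.0)*0+0]) if 0 else None
cv2.imwrite("pics/c1.png",cv2.resize(a,(720,600),interpolation=cv2.INTER_CUBIC))
E
```

```text
scene (147, 248) [ 0.8648 -0.1551]
scene (217, 192) [ 0.7216 -0.1588]
scene (382, 278) [0.6933 0.1356]
scene (318, 352) [0.8388 0.1405]
side (222, 178) [ 0.8632 -0.1506]
side (295, 178) [ 0.7317 -0.1611]
side (307, 290) [0.6828 0.1493]
side (193, 290) [0.8344 0.1611]
knob (array([0.4724, 0.0723, 0.2243]), [np.float64(0.20815843399429995), np.float64(0.20815843399453793)])
pivot [0.5727 0.1233 0.18  ]
baraxis end [0.3669 0.0578 0.18  ]
```

View pics/c1.png

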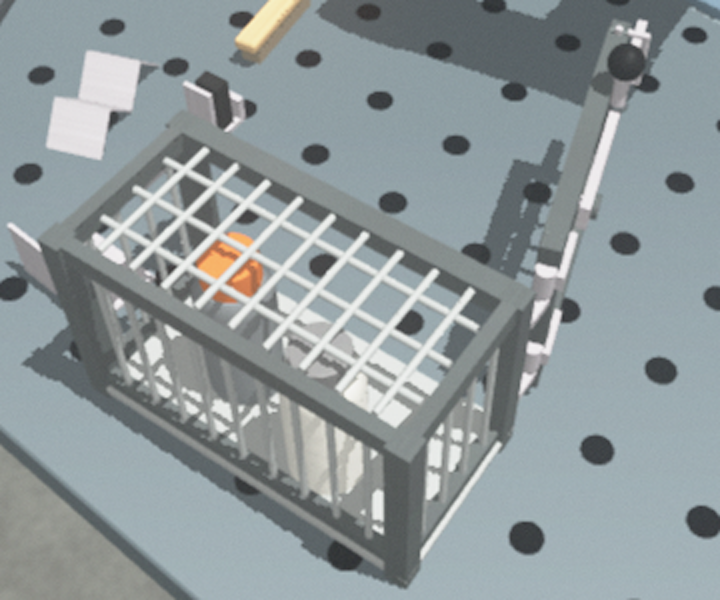

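```bash
python3 - <<'E'
from h import *
from scipy.optimize import least_squares
np.set_printoptions(precision=4,suppress=True)
C=np.array([[.08,-.16],[-.08,-.16],[-.08,.16],[.08,.16]])
S={"scene":[(141,250),(211,186),(386,277.5),(320,360)],"side":[(222,177),(296,177),(307,290),(193,290)]}
def T(p,X): c,s=np.cos(p[2]),np.sin(p[2]); return p[:2]+np.asarray(X)@np.array([[c,s],[-s,c]])
def f(p): return np.concatenate([proj(n,[*q,.2])-z for n in S for q,z in zip(T(p,C),S[n])])
r=least_squares(f,[.78,0,.09],loss="soft_l1",f_scale=2); p=r.x; print("cage",p,"res",r.fun)
h=T(p,[-.116,.150]); k=np.array([.4724,.0723]); print("hinge",h,"dist knob",np.linalg.norm(k-h))
v=k-h; a0=np.arctan2(-.184,-.015); ang=np.arctan2(v[1],v[0])-p[2]-a0
print("gate angle",-((ang+np.pi)%(2*np.pi)-np.pi))
print("closed knob",T(p,[-.131,-.030]),"catch",T(p,[-.127,-.141]),"buffer proj",[proj("scene",[*T(p,[-.1205,-.141]),.18])])
E
```

```text
cage [ 0.7789 -0.0097  0.0984] res [-1.8786 -0.0886  0.9267 -1.5028  3.6645 -1.5854  6.4258  1.9157 -4.734
 -1.9672  8.9513 -2.7184 -0.0953 -3.6607 -5.4504 -2.0933]
hinge [0.6488 0.1282] dist knob 0.18500550193312593
gate angle 1.2810547971237038
closed knob [ 0.6515 -0.0524] catch [ 0.6664 -0.1625] buffer proj [array([238.798 , 183.4034])]
```

```bash
python3 -m handwheel '[{"travel":[0,0,-0.2],"dr":[0,0,0]},{"travel":[0,0,-0.2],"dr":[0,0,0]},{"travel":[0.1,-0.1,-0.1],"dr":[0,0,0]},{"travel":[0.18,-0.19,0],"dr":[0,0,0]},{"travel":[0.18,-0.19,0],"dr":[0,0,0]},{"travel":[0.18,-0.19,0],"dr":[0,0,0]},{"travel":[0.18,-0.19,0],"dr":[0,0,0]},{"travel":[0.18,-0.19,0],"dr":[0,0,0]},{"travel":[0.18,-0.19,0],"dr":[0,0,0]},{"travel":[0.18,-0.19,0],"dr":[0,0,0]},{"travel":[0.18,-0.19,0],"dr":[0,0,0]},{"travel":[0.18,-0.19,0],"dr":[0,0,0]},{"travel":[0.18,-0.19,0],"dr":[0,0,0]},{"travel":[0.18,-0.19,0],"dr":[0,0,0]},{"travel":[0.18,-0.19,0],"dr":[0,0,0]},{"travel":[0.18,-0.19,0],"dr":[0,0,0]},{"travel":[0.1,-0.1,0],"dr":[0,0,0]},{"travel":[0,0,0],"dr":[0,0,0]}]' 1
cat > s.py <<'E'
from h import *
import sys
from scipy.spatial.transform import Rotation as Ro
np.set_printoptions(precision=4,suppress=True)
o=ctrl.get_obs();q=np.array(o["eef_rot"]);M=Ro.from_quat(q[[1,2,3,0]]).as_matrix();P=np.array(o["eef_pos"])
print("t",round(o["time_s"],2),"P",P,"yaw_y",np.degrees(np.arctan2(M[1,1],M[0,1])).round(2),"z",M[:,2],"F",np.array(o["wrist_force"]),"T",np.array(o["torque"]),"op",round(o["opening"],3),"q",np.array(o["q"]))
if len(sys.argv)>3:
    d=M.T@(np.array([float(a) for a in sys.argv[1:4]])-P); print("tool mm",d*1e3,"units",d/.15)
E
python3 s.py .472 .072 .27
```

```text
time_s: 1.6
eef_pos: [0.4225, -0.0133, 0.3061]
eef_rot: [-0.006, 0.986, 0.164, 0.001]
wrist_force: [0.4, -0.3, 0.4]
opening: 1.001
t 1.6 P [ 0.4225 -0.0133  0.3061] yaw_y -71.15 z [-0.      0.0128 -0.9999] F [ 0.3521 -0.2604  0.4454] T [0.0291 0.0109 0.0391] op 1.001 q [-0.3234 -0.2366  1.864   0.0122  1.5183  0.9177]
tool mm [ 74.2521 -64.2823  37.1508] units [ 0.495  -0.4285  0.2477]
```

```bash
python3 -m handwheel '[{"travel":[0.17,-0.15,0],"dr":[0,0,-0.05]},{"travel":[0.17,-0.15,0],"dr":[0,0,-0.06]},{"travel":[0.15,-0.13,0],"dr":[0,0,0]},{"travel":[0,0,0],"dr":[0,0,0]}]'
python3 - <<'E'
from h import *
c=viewer.get_calibration("wrist"); im=viewer.camera("wrist")
cv2.imwrite("pics/w1.png",im[:,:,::-1])
import json; json.dump({k:np.array(v).tolist() for k,v in c.items()},open("w1.json","w"))
print(proj("wrist",[.4724,.0723,.2243],c))
E
python3 s.py .472 .072 .204
```

```text
time_s: 1.93
eef_pos: [0.4696, 0.0754, 0.3059]
eef_rot: [-0.006, 0.981, 0.193, 0.0]
wrist_force: [-0.3, 0.1, -0.6]
opening: 1.004
[324.11378068 250.7577397 ]
t 1.98 P [0.4689 0.0738 0.3056] yaw_y -67.75 z [-0.0029  0.0102 -0.9999] F [-0.6922 -0.6935 -0.3171] T [0.0103 0.0212 0.024 ] op 0.998 q [-0.1015 -0.1057  1.7531  0.0099  1.4981  1.0802]
tool mm [  2.1157   3.9332 101.6054] units [0.0141 0.0262 0.6774]
```

View pics/w1.png

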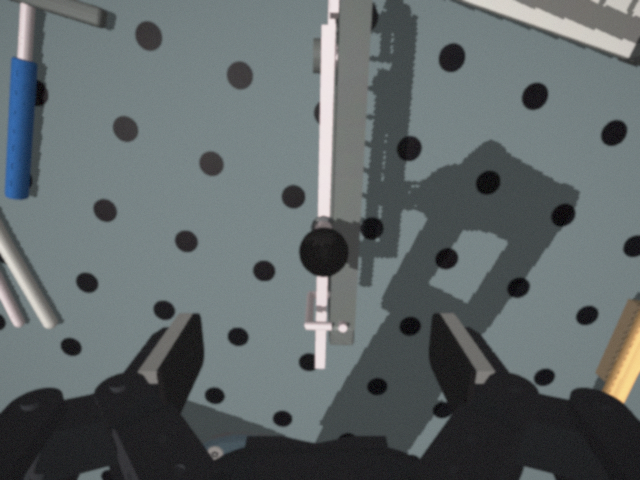

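```bash
python3 -m handwheel '[{"travel":[0.01,0.02,0.14],"dr":[0,0,0]},{"travel":[0.005,0.01,0.14],"dr":[0,0,0]},{"travel":[0,0,0.14],"dr":[0,0,0]},{"travel":[0,0,0.14],"dr":[0,0,0]},{"travel":[0,0,0.11],"dr":[0,0,0]},{"travel":[0,0,0],"dr":[0,0,0]}]'
python3 s.py .4724 .0723 .204
```

```text
time_s: 2.48
eef_pos: [0.471, 0.0653, 0.2015]
eef_rot: [-0.003, 0.981, 0.192, -0.001]
wrist_force: [-0.3, -0.3, -0.3]
opening: 0.998
t 2.48 P [0.471  0.0653 0.2015] yaw_y -67.87 z [-0.0031  0.0065 -1.    ] F [-0.2775 -0.3488 -0.3477] T [-0.0104 -0.0484 -0.042 ] op 0.998 q [-0.1169 -0.014   1.8793  0.0064  1.2801  1.0658]
tool mm [ 3.9527 -5.9983 -2.4625] units [ 0.0264 -0.04   -0.0164]
```

```bash
python3 -m handwheel '[{"travel":[0.025,-0.038,-0.015],"dr":[0,0,0]},{"travel":[0,0,0],"dr":[0,0,0]}]'; python3 s.py .4724 .0723 .204
```

```text
time_s: 2.65
eef_pos: [0.4715, 0.0704, 0.2039]
eef_rot: [-0.004, 0.982, 0.19, -0.002]
wrist_force: [0.0, -0.3, 0.9]
opening: 0.997
t 2.65 P [0.4715 0.0704 0.2039] yaw_y -68.05 z [-0.0056  0.0063 -1.    ] F [ 0.0021 -0.3165  0.9458] T [0.0423 0.0341 0.0385] op 0.997 q [-0.1055 -0.0121  1.8723  0.0059  1.2875  1.0806]
tool mm [ 1.6059 -1.445  -0.1033] units [ 0.0107 -0.0096 -0.0007]
```

```bash
python3 -m handwheel '[{"travel":[0.008,-0.01,0],"dr":[0,0,0]},{"travel":[0,0,0],"dr":[0,0,0]},{"travel":[0,0,0],"dr":[0,0,0]},{"travel":[0,0,0],"dr":[0,0,0]},{"travel":[0,0,0],"dr":[0,0,0]},{"travel":[0,0,0],"dr":[0,0,0]},{"travel":[0,0,0],"dr":[0,0,0]},{"travel":[0,0,0],"dr":[0,0,0]}]' -1; python3 s.py .4724 .0723 .204
```

```text
time_s: 3.32
eef_pos: [0.4746, 0.0717, 0.2091]
eef_rot: [-0.002, 0.982, 0.191, 0.002]
wrist_force: [-0.4, -0.6, 0.3]
opening: 0.321
t 3.32 P [0.4746 0.0717 0.2091] yaw_y -68.02 z [ 0.0024  0.0047 -1.    ] F [-0.3595 -0.5777  0.33  ] T [-0.0005  0.0823 -0.0177] op 0.321 q [-0.1014 -0.0158  1.8648  0.0051  1.2907  1.0843]
tool mm [-1.8388 -1.3591  5.1211] units [-0.0123 -0.0091  0.0341]
```

```bash
python3 -m handwheel '[{"travel":[0,0,-0.03],"dr":[0,0,0]},{"travel":[0,0,0],"dr":[0,0,0]},{"travel":[0,0,0],"dr":[0,0,0]}]'; python3 s.py;  python3 - <<'E'
from h import *
cv2.imwrite("pics/s1.png",cv2.resize(viewer.camera("side")[190:350,370:550,::-1],(675,600),interpolation=cv2.INTER_CUBIC))
E
```

```text
time_s: 3.57
eef_pos: [0.4756, 0.0724, 0.2119]
eef_rot: [-0.003, 0.982, 0.191, 0.003]
wrist_force: [1.8, -0.5, -5.9]
opening: 0.32
t 3.57 P [0.4756 0.0724 0.2119] yaw_y -68.03 z [ 0.0047  0.0064 -1.    ] F [ 1.7788 -0.5456 -5.9202] T [-0.1764 -0.2056 -0.0018] op 0.32 q [-0.1011 -0.0181  1.8612  0.0072  1.2945  1.0843]
```

View pics/s1.png

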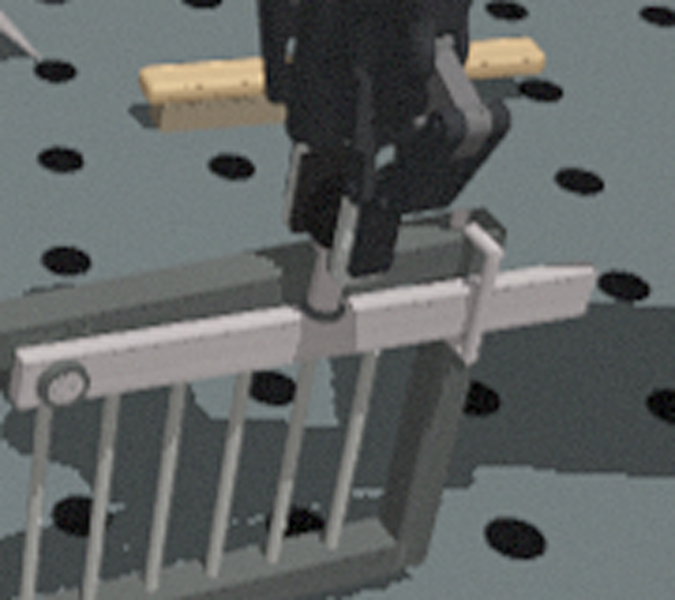

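```bash
python3 -m handwheel '[{"travel":[0.018,0,-0.035],"dr":[0,0,0]},{"travel":[0.018,0,-0.035],"dr":[0,0,0]},{"travel":[0.018,0,-0.035],"dr":[0,0,0]},{"travel":[0.018,0,-0.035],"dr":[0,0,0]},{"travel":[0.018,0,-0.035],"dr":[0,0,0]},{"travel":[0,0,0],"dr":[0,0,0]},{"travel":[0,0,0],"dr":[0,0,0]}]'; python3 s.py;  python3 - <<'E'
from h import *
cv2.imwrite("pics/s2.png",cv2.resize(viewer.camera("side")[190:350,370:550,::-1],(675,600),interpolation=cv2.INTER_CUBIC))
E
```

```text
time_s: 4.2
eef_pos: [0.4868, 0.0777, 0.2373]
eef_rot: [-0.003, 0.982, 0.19, -0.001]
wrist_force: [1.9, -0.5, -9.6]
opening: 0.319
t 4.2 P [0.4868 0.0777 0.2373] yaw_y -68.06 z [-0.0038  0.0063 -1.    ] F [ 1.8561 -0.4704 -9.5629] T [-0.1704 -0.1562 -0.0991] op 0.319 q [-0.0871 -0.0093  1.7993  0.0061  1.3559  1.0994]
```

View pics/s2.png

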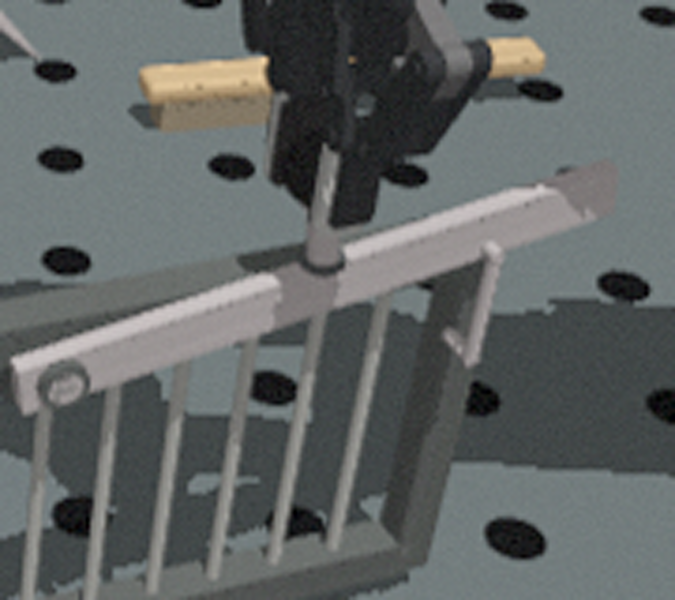

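```bash
cat > g.py <<'E'
from s import *
# knob plan position = TCP + small tilt; gate frame via hinge estimate
H=np.array([.6488,.1282]); v=P[:2]+0.022*0*M[:2,2]-H; yaw=.0984
a0=np.arctan2(-.170,-.015); g=-(((np.arctan2(v[1],v[0])-yaw-a0)+np.pi)%(2*np.pi)-np.pi)
gy=-(np.arctan2(M[1,1],M[0,1])-yaw)
n=np.array([np.cos(yaw-g),np.sin(yaw-g)]); F=np.array(o["wrist_force"])
print("gate(pos)",round(g,4),"gate(tool yaw)",round(gy,4),"radius mm",round(np.linalg.norm(v)*1e3,1),"F inward on tool",round(F[:2]@n,2),"F along to hinge",round(F[0]*-n[1]+F[1]*n[0],2))
E
python3 -m handwheel '[{"travel":[-0.002,0.035,0],"dr":[0,0,-0.06]},{"travel":[-0.004,0.071,0],"dr":[0,0,-0.12]},{"travel":[-0.004,0.071,0],"dr":[0,0,-0.12]},{"travel":[-0.004,0.071,0],"dr":[0,0,-0.12]},{"travel":[-0.004,0.071,0],"dr":[0,0,-0.12]}]'; python3 g.py
```

```text
time_s: 4.67
eef_pos: [0.5056, 0.0341, 0.2362]
eef_rot: [-0.004, 0.943, 0.332, -0.002]
wrist_force: [2.3, 0.3, -8.0]
opening: 0.316
t 4.67 P [0.5056 0.0341 0.2362] yaw_y -51.26 z [-0.0064  0.0059 -1.    ] F [ 2.3027  0.3374 -8.0442] T [-0.2393 -0.2911 -0.4661] op 0.316 q [-0.1703  0.0266  1.7655  0.0049  1.3569  0.7233]
gate(pos) 0.9999 gate(tool yaw) 0.9931 radius mm 171.3 F inward on tool 1.16 F along to hinge 2.02
```

```bash
python3 -m handwheel '[{"travel":[-0.004,0.071,0],"dr":[0,0,-0.12]},{"travel":[-0.004,0.071,0],"dr":[0,0,-0.12]},{"travel":[-0.004,0.071,0],"dr":[0,0,-0.12]},{"travel":[-0.004,0.071,0],"dr":[0,0,-0.12]},{"travel":[-0.004,0.071,0],"dr":[0,0,-0.12]},{"travel":[-0.004,0.071,0],"dr":[0,0,-0.12]},{"travel":[-0.004,0.071,0],"dr":[0,0,-0.12]},{"travel":[-0.004,0.071,0],"dr":[0,0,-0.12]},{"travel":[-0.004,0.071,0],"dr":[0,0,-0.12]},{"travel":[-0.003,0.05,0],"dr":[0,0,-0.08]},{"travel":[-0.002,0.03,0],"dr":[0,0,-0.05]},{"travel":[0,0,0],"dr":[0,0,0]}]'; python3 g.py;  python3 - <<'E'
from h import *
a=viewer.camera("scene")[:,:,::-1]
cv2.imwrite("pics/s3.png",cv2.resize(a[130:310,160:400],(800,600),interpolation=cv2.INTER_CUBIC))
E
```

```text
time_s: 5.67
eef_pos: [0.5938, -0.0373, 0.2336]
eef_rot: [-0.004, 0.785, 0.62, -0.001]
wrist_force: [1.0, 0.2, -8.0]
opening: 0.312
t 5.67 P [ 0.5938 -0.0373  0.2336] yaw_y -13.37 z [-0.0066  0.0049 -1.    ] F [ 0.9906  0.1509 -8.0149] T [-0.2216 -0.2597  0.0302] op 0.312 q [-0.2636  0.2277  1.5469  0.003   1.3747 -0.0308]
gate(pos) 0.3311 gate(tool yaw) 0.3318 radius mm 174.4 F inward on tool 0.93 F along to hinge 0.38
```

View pics/s3.png

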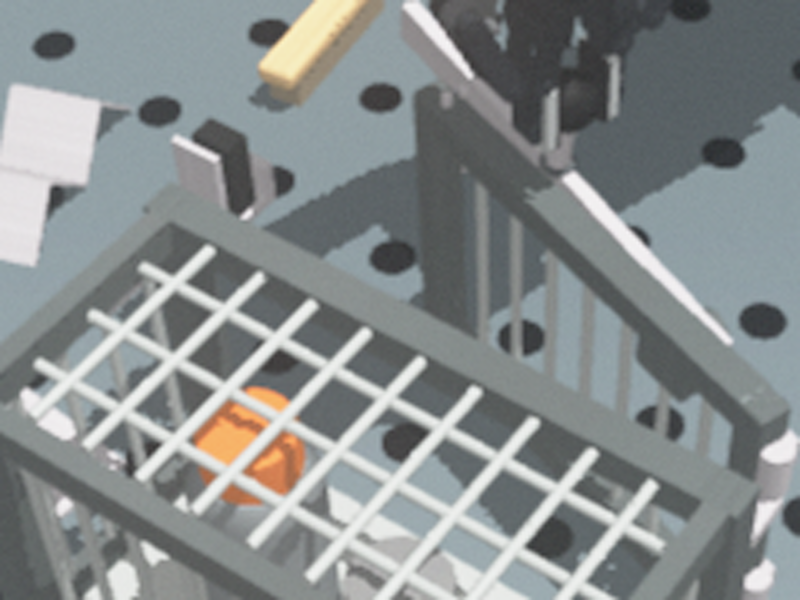

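```bash
python3 - <<'E'
from h import *
H=np.array([.6488,.1282]);y=.0984-.331
n=np.array([np.cos(y),np.sin(y)]);u=np.array([n[1],-n[0]])
for b in(.08,.12,.16,.2):
    for w,s,z in(("top end",234,11),("knob",110,55)):
        a=70+s*np.cos(b)-z*np.sin(b); h=180+s*np.sin(b)+z*np.cos(b)
        X=H+u*a/1e3-n*.015
        q=proj("scene",[*X,h/1e3]); print(b,w,X,h,((q-[160,130])*600/180).round(0), "side",proj("side",[*X,h/1e3]).round(1))
E
```

```text
0.08 top end [ 0.56450457 -0.16257213] 209.66485715811524 [407.  18.] side [388.3 176.4]
0.08 knob [ 0.5938067  -0.03887576] 243.61471018325307 [564. 105.] side [374.  193.9]
0.12 top end [ 0.56482086 -0.16123693] 218.93355149999968 [407.   5.] side [388.5 172.1]
0.12 knob [ 0.5944125  -0.03631843] 247.77281777374378 [567. 101.] side [373.8 192.3]
0.16 top end [ 0.56522234 -0.15954213] 228.13996046486545 [409.  -8.] side [388.8 167.9]
0.16 knob [ 0.59505615 -0.03360135] 251.82250331322655 [571.  98.] side [373.6 190.9]
0.2 top end [ 0.56570836 -0.15749044] 237.26935576229798 [410. -20.] side [389.  163.7]
0.2 knob [ 0.5957366  -0.03072885] 255.757288168725 [576.  95.] side [373.3 189.6]
```

```bash
python3 -m handwheel '[{"travel":[-0.015,0,0.03],"dr":[0,0,0]},{"travel":[-0.015,0,0.03],"dr":[0,0,0]},{"travel":[-0.015,0,0.03],"dr":[0,0,0]},{"travel":[-0.015,0,0.03],"dr":[0,0,0]},{"travel":[-0.01,0,0.02],"dr":[0,0,0]},{"travel":[0,0,0],"dr":[0,0,0]}]'; python3 g.py; python3 -m handwheel '[{"travel":[0,0,0],"dr":[0,0,0]},{"travel":[0,0,0],"dr":[0,0,0]},{"travel":[0,0,0],"dr":[0,0,0]},{"travel":[0,0,0],"dr":[0,0,0]}]' 0.2; python3 g.py;python3 - <<'E'
from h import *
a=viewer.camera("scene")[:,:,::-1]
cv2.imwrite("pics/s4.png",cv2.resize(a[100:220,240:400],(800,600),interpolation=cv2.INTER_CUBIC))
H=np.array([.6488,.1282]);y=.0984-.331
n=np.array([np.cos(y),np.sin(y)]);u=np.array([n[1],-n[0]])
print("knob xy",H+u*.184-n*.015, "tips px", proj("scene",[*(H+u*.184-n*.015),.226]))
E
```

```text
time_s: 6.22
eef_pos: [0.5902, -0.0483, 0.2128]
eef_rot: [-0.003, 0.786, 0.618, -0.0]
wrist_force: [0.4, -1.0, -3.5]
opening: 0.317
t 6.22 P [ 0.5902 -0.0483  0.2128] yaw_y -13.62 z [-0.0042  0.0042 -1.    ] F [ 0.4281 -1.0171 -3.4647] T [ 0.1952 -0.1013 -0.0008] op 0.317 q [-0.2834  0.2381  1.5773  0.003   1.3314 -0.0465]
gate(pos) 0.3308 gate(tool yaw) 0.3361 radius mm 185.9 F inward on tool 0.65 F along to hinge -0.89
time_s: 6.55
eef_pos: [0.5916, -0.0482, 0.2154]
eef_rot: [-0.001, 0.786, 0.618, 0.001]
wrist_force: [-0.1, -0.0, -0.6]
opening: 0.6
t 6.55 P [ 0.5916 -0.0482  0.2154] yaw_y -13.62 z [ 0.0001  0.0036 -1.    ] F [-0.0711 -0.0038 -0.5956] T [-0.0148 -0.0367 -0.0013] op 0.6 q [-0.283   0.2356  1.5749  0.0036  1.332  -0.0461]
gate(pos) 0.3241 gate(tool yaw) 0.3362 radius mm 185.5 F inward on tool -0.07 F along to hinge -0.02
knob xy [ 0.59179042 -0.04738732] tips px [325.35790985 166.9883974 ]
```

View pics/s4.png

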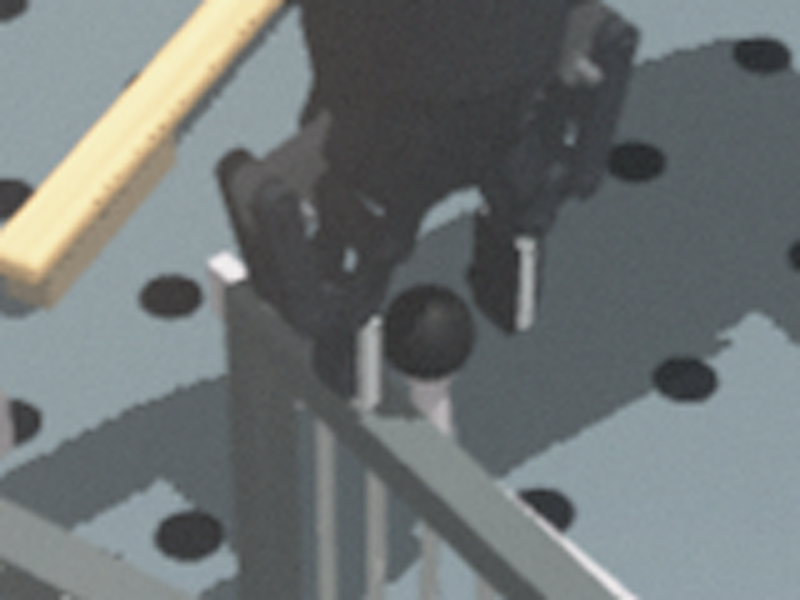

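```bash
python3 -m handwheel '[{"travel":[0,0,0.04],"dr":[0,0,0]},{"travel":[0,0,0.045],"dr":[0,0,0]},{"travel":[0,0,0],"dr":[0,0,0]}]'; python3 s.py .5918 -.0474 .2025;  python3 -m handwheel '[{"travel":[0,0,0],"dr":[0,0,0]},{"travel":[0,0,0],"dr":[0,0,0]},{"travel":[0,0,0],"dr":[0,0,0]}]' -0.2; python3 g.py
```

```text
time_s: 6.85
eef_pos: [0.5925, -0.048, 0.2029]
eef_rot: [-0.0, 0.786, 0.618, 0.002]
wrist_force: [-0.3, -0.5, -0.1]
opening: 0.603
t 6.85 P [ 0.5925 -0.048   0.2029] yaw_y -13.59 z [ 0.0029  0.0029 -1.    ] F [-0.3104 -0.4942 -0.0607] T [ 0.0529  0.0166 -0.0333] op 0.603 q [-0.2824  0.2472  1.5869  0.0037  1.3055 -0.0461]
tool mm [ 0.4432 -0.7792  0.4065] units [ 0.003  -0.0052  0.0027]
time_s: 7.1
eef_pos: [0.5919, -0.0477, 0.2017]
eef_rot: [-0.001, 0.786, 0.619, 0.001]
wrist_force: [0.2, -0.4, 0.7]
opening: 0.398
t 7.1 P [ 0.5919 -0.0477  0.2017] yaw_y -13.58 z [ 0.0011  0.0035 -1.    ] F [ 0.1872 -0.436   0.6705] T [ 0.0433 -0.0342  0.0321] op 0.398 q [-0.2822  0.2485  1.5878  0.0038  1.3053 -0.0461]
gate(pos) 0.323 gate(tool yaw) 0.3354 radius mm 184.9 F inward on tool 0.28 F along to hinge -0.38
```

```bash
python3 -m handwheel '[{"travel":[0,0,0],"dr":[0,0,0]},{"travel":[0,0,0],"dr":[0,0,0]}]' -1; python3 g.py;python3 -m handwheel '[{"travel":[0,0,0],"dr":[0,0,0]},{"travel":[0,0,0],"dr":[0,0,0]},{"travel":[0,0,0],"dr":[0,0,0]}]' -1; python3 g.py
```

```text
time_s: 7.27
eef_pos: [0.5921, -0.0478, 0.202]
eef_rot: [-0.001, 0.786, 0.619, 0.002]
wrist_force: [-0.4, -0.8, -0.8]
opening: 0.324
t 7.27 P [ 0.5921 -0.0478  0.202 ] yaw_y -13.58 z [ 0.0013  0.0033 -1.    ] F [-0.3982 -0.7716 -0.8003] T [0.0431 0.0256 0.046 ] op 0.324 q [-0.2822  0.2483  1.5875  0.0037  1.3054 -0.0462]
gate(pos) 0.3222 gate(tool yaw) 0.3354 radius mm 185.0 F inward on tool -0.22 F along to hinge -0.84
time_s: 7.52
eef_pos: [0.5921, -0.0478, 0.202]
eef_rot: [-0.001, 0.786, 0.619, 0.002]
wrist_force: [0.9, 0.5, -0.6]
opening: 0.318
t 7.52 P [ 0.5921 -0.0478  0.202 ] yaw_y -13.58 z [ 0.0014  0.0033 -1.    ] F [ 0.9095  0.508  -0.5817] T [0.0388 0.0478 0.0139] op 0.318 q [-0.2822  0.2483  1.5875  0.0037  1.3054 -0.0462]
gate(pos) 0.3221 gate(tool yaw) 0.3355 radius mm 185.0 F inward on tool 0.77 F along to hinge 0.7
```

```bash
python3 -m handwheel '[{"travel":[0.012,0,-0.03],"dr":[0,0,0]},{"travel":[0.014,0,-0.03],"dr":[0,0,0]},{"travel":[0.015,0,-0.03],"dr":[0,0,0]},{"travel":[0.016,0,-0.03],"dr":[0,0,0]},{"travel":[0.016,0,-0.03],"dr":[0,0,0]},{"travel":[0.016,0,-0.025],"dr":[0,0,0]},{"travel":[0,0,0],"dr":[0,0,0]}]'; python3 g.py
```

```text
time_s: 8.1
eef_pos: [0.5925, -0.0346, 0.2261]
eef_rot: [-0.003, 0.786, 0.618, -0.002]
wrist_force: [-0.8, -2.0, -6.7]
opening: 0.323
t 8.1 P [ 0.5925 -0.0346  0.2261] yaw_y -13.62 z [-0.0077  0.0023 -1.    ] F [-0.7513 -1.9983 -6.7104] T [-0.5555 -0.0266  0.0182] op 0.323 q [-0.2584  0.2314  1.5577  0.0003  1.3605 -0.0206]
gate(pos) 0.3432 gate(tool yaw) 0.3362 radius mm 172.3 F inward on tool -0.24 F along to hinge -2.12
```

```bash
python3 -m handwheel '[{"travel":[-0.002,0.04,-0.004],"dr":[0,0,-0.067]},{"travel":[-0.002,0.04,-0.004],"dr":[0,0,-0.067]},{"travel":[-0.002,0.04,-0.004],"dr":[0,0,-0.067]},{"travel":[-0.002,0.04,-0.004],"dr":[0,0,-0.067]},{"travel":[-0.001,0.02,-0.004],"dr":[0,0,-0.034]},{"travel":[0,0,0],"dr":[0,0,0]}]'; python3 g.py;  python3 - <<'E'
from h import *
a=viewer.camera("scene")[:,:,::-1]
cv2.imwrite("pics/s5.png",cv2.resize(a[100:220,200:360],(800,600),interpolation=cv2.INTER_CUBIC))
E
```

```text
time_s: 8.6
eef_pos: [0.6178, -0.0405, 0.228]
eef_rot: [-0.005, 0.732, 0.681, -0.004]
wrist_force: [-0.8, -2.3, -5.8]
opening: 0.319
t 8.6 P [ 0.6178 -0.0405  0.228 ] yaw_y -4.13 z [-0.0129  0.0014 -0.9999] F [-0.8305 -2.2811 -5.8478] T [-0.5525 -0.2052  0.0281] op 0.319 q [-0.2559  0.2892  1.4827 -0.0019  1.3825 -0.1834]
gate(pos) 0.1922 gate(tool yaw) 0.1705 radius mm 171.5 F inward on tool -0.61 F along to hinge -2.35
```

View pics/s5.png

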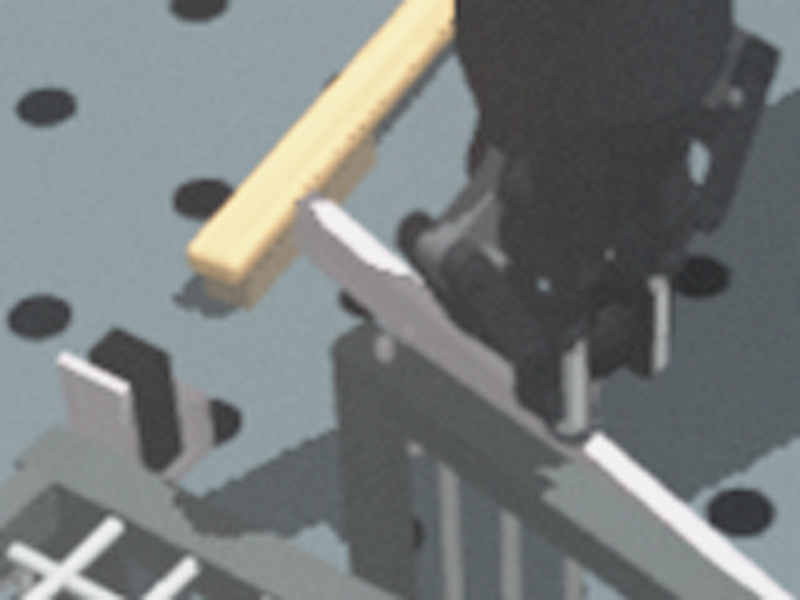

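```bash
python3 -m handwheel '[{"travel":[-0.002,0.037,-0.002],"dr":[0,0,-0.05]},{"travel":[-0.002,0.037,-0.002],"dr":[0,0,-0.05]},{"travel":[-0.002,0.02,-0.002],"dr":[0,0,-0.03]},{"travel":[0,0,0],"dr":[0,0,0]}]'; python3 g.py
```

```text
time_s: 8.98
eef_pos: [0.6311, -0.0422, 0.2283]
eef_rot: [-0.006, 0.707, 0.707, -0.005]
wrist_force: [-0.8, -2.3, -5.6]
opening: 0.317
t 8.98 P [ 0.6311 -0.0422  0.2283] yaw_y -0.03 z [-0.0157  0.0009 -0.9999] F [-0.8202 -2.3212 -5.6477] T [-0.6249 -0.1181  0.2923] op 0.317 q [-0.2526  0.3199  1.443  -0.0031  1.3942 -0.2515]
gate(pos) 0.1141 gate(tool yaw) 0.0988 radius mm 171.3 F inward on tool -0.78 F along to hinge -2.33
```

```bash
python3 -m handwheel '[{"travel":[0,0,-0.001],"dr":[0,0,0]},{"travel":[0,0,0],"dr":[0,0,0]}]'; python3 g.py
```

```text
time_s: 9.15
eef_pos: [0.6311, -0.0422, 0.2283]
eef_rot: [-0.006, 0.707, 0.707, -0.005]
wrist_force: [-2.1, -2.7, -6.6]
opening: 0.322
t 9.15 P [ 0.6311 -0.0422  0.2283] yaw_y -0.02 z [-0.0162  0.0008 -0.9999] F [-2.068  -2.7317 -6.6463] T [-0.536  -0.0671  0.2983] op 0.322 q [-0.2524  0.3202  1.4426 -0.0033  1.3946 -0.2514]
gate(pos) 0.1141 gate(tool yaw) 0.0988 radius mm 171.3 F inward on tool -2.02 F along to hinge -2.76
```

```bash
python3 -m handwheel '[{"travel":[0,0.01,0],"dr":[0,0,-0.015]},{"travel":[0,0.01,0],"dr":[0,0,-0.015]},{"travel":[0,0.01,0],"dr":[0,0,-0.015]},{"travel":[0,0.01,0],"dr":[0,0,-0.015]},{"travel":[0,0,0],"dr":[0,0,0]}]'; python3 g.py
```

```text
time_s: 9.57
eef_pos: [0.637, -0.0426, 0.2285]
eef_rot: [-0.006, 0.695, 0.719, -0.006]
wrist_force: [-1.5, -2.9, -7.0]
opening: 0.317
t 9.57 P [ 0.637  -0.0426  0.2285] yaw_y 1.93 z [-0.0168 -0.0002 -0.9999] F [-1.4912 -2.8762 -7.0175] T [-0.6331 -0.0971  0.3119] op 0.317 q [-0.2502  0.3335  1.4253 -0.0044  1.3991 -0.2831]
gate(pos) 0.0794 gate(tool yaw) 0.0647 radius mm 171.2 F inward on tool -1.55 F along to hinge -2.85
```

```bash
python3 -m handwheel '[{"travel":[0,0.01,0],"dr":[0,0,-0.015]},{"travel":[0,0,0],"dr":[0,0,0]}]'; python3 g.py; python3 -m handwheel '[{"travel":[0,0.01,0],"dr":[0,0,-0.015]},{"travel":[0,0,0],"dr":[0,0,0]}]'; python3 g.py
```

```text
time_s: 9.73
eef_pos: [0.6387, -0.0427, 0.2285]
eef_rot: [-0.006, 0.692, 0.722, -0.006]
wrist_force: [-1.4, -1.5, -5.6]
opening: 0.315
t 9.73 P [ 0.6387 -0.0427  0.2285] yaw_y 2.44 z [-0.0169 -0.0004 -0.9999] F [-1.3666 -1.5235 -5.5834] T [-0.6131 -0.0616  0.3771] op 0.315 q [-0.2495  0.3372  1.4205 -0.0046  1.4002 -0.2913]
gate(pos) 0.0695 gate(tool yaw) 0.0558 radius mm 171.2 F inward on tool -1.41 F along to hinge -1.48
time_s: 9.9
eef_pos: [0.6403, -0.0428, 0.2285]
eef_rot: [-0.006, 0.689, 0.725, -0.006]
wrist_force: [-1.8, -3.1, -6.6]
opening: 0.32
t 9.9 P [ 0.6403 -0.0428  0.2285] yaw_y 2.95 z [-0.017  -0.0007 -0.9999] F [-1.774  -3.1109 -6.5796] T [-0.5939 -0.0132  0.3751] op 0.32 q [-0.2488  0.3407  1.4158 -0.0049  1.4013 -0.2994]
gate(pos) 0.0601 gate(tool yaw) 0.047 radius mm 171.2 F inward on tool -1.89 F along to hinge -3.04
```

```bash
for i in 1 2 3; do python3 -m handwheel '[{"travel":[0,0.006,0],"dr":[0,0,-0.01]},{"travel":[0,0,0],"dr":[0,0,0]}]' >/dev/null; python3 g.py | grep -o "P .*yaw\|F inw.*\|gate(pos) [^ ]*\|T \[.*op"; done
```

```text
P [ 0.6413 -0.0428  0.2285] yaw
T [-0.6196 -0.0242  0.373 ] op
gate(pos) 0.0541
F inward on tool -1.74 F along to hinge -3.81
P [ 0.6423 -0.0428  0.2285] yaw
T [-0.6606 -0.0125  0.3854] op
gate(pos) 0.0483
F inward on tool -1.26 F along to hinge -2.36
P [ 0.6433 -0.0429  0.2286] yaw
T [-0.6689 -0.045   0.3511] op
gate(pos) 0.0425
F inward on tool -2.13 F along to hinge -2.95
```

```bash
f(){ python3 g.py | grep -o "P .*yaw\|F inw.*\|gate(pos) [^ ]*" | tr '\n' ' '; echo; }
python3 -m handwheel '[{"travel":[0,0.006,0],"dr":[0,0,-0.01]},{"travel":[0,0,0],"dr":[0,0,0]}]' >/dev/null; f
python3 -m handwheel '[{"travel":[0,0.006,0],"dr":[0,0,-0.01]},{"travel":[0,0,0],"dr":[0,0,0]}]' >/dev/null; f
```

```text
P [ 0.6443 -0.0429  0.2286] yaw gate(pos) 0.0366 F inward on tool -1.53 F along to hinge -4.02 
P [ 0.6453 -0.0429  0.2286] yaw gate(pos) 0.0307 F inward on tool -2.28 F along to hinge -3.7
```

```bash
f(){ python3 g.py | grep -o "P .*yaw\|F inw.*\|gate(pos) [^ ]*" | tr '\n' ' '; echo; }
python3 -m handwheel '[{"travel":[0,0.006,0],"dr":[0,0,-0.01]},{"travel":[0,0,0],"dr":[0,0,0]}]' >/dev/null; f
python3 -m handwheel '[{"travel":[0,0.006,0],"dr":[0,0,-0.01]},{"travel":[0,0,0],"dr":[0,0,0]}]' >/dev/null; f
```

```text
P [ 0.6463 -0.0429  0.2286] yaw gate(pos) 0.0248 F inward on tool -2.02 F along to hinge -2.51 
P [ 0.6473 -0.0429  0.2286] yaw gate(pos) 0.0189 F inward on tool -1.46 F along to hinge -3.77
```

```bash
f(){ python3 g.py | grep -o "P .*yaw\|F inw.*\|gate(pos) [^ ]*" | tr '\n' ' '; echo; }
python3 -m handwheel '[{"travel":[0,0.006,0],"dr":[0,0,-0.01]},{"travel":[0,0,0],"dr":[0,0,0]}]' >/dev/null; f
python3 -m handwheel '[{"travel":[0,0.006,0],"dr":[0,0,-0.01]},{"travel":[0,0,0],"dr":[0,0,0]}]' >/dev/null; f
```

```text
P [ 0.6483 -0.0429  0.2286] yaw gate(pos) 0.0133 F inward on tool -2.64 F along to hinge -3.79 
P [ 0.6492 -0.0429  0.2287] yaw gate(pos) 0.0079 F inward on tool -2.61 F along to hinge -4.69
```

```bash
f(){ python3 g.py | grep -o "P .*yaw\|F inw.*\|gate(pos) [^ ]*" | tr '\n' ' '; echo; }
python3 -m handwheel '[{"travel":[0,0.006,0],"dr":[0,0,-0.01]},{"travel":[0,0,0],"dr":[0,0,0]}]' >/dev/null; f
```

```text
P [ 0.6501 -0.0429  0.2287] yaw gate(pos) 0.0026 F inward on tool -2.26 F along to hinge -3.81
```

```bash
f(){ python3 g.py | grep -o "P .*yaw\|F inw.*\|gate(pos) [^ ]*\|T \[.*op" | tr '\n' ' '; echo; }
python3 -m handwheel '[{"travel":[0,0.006,0],"dr":[0,0,-0.01]},{"travel":[0,0,0],"dr":[0,0,0]}]' >/dev/null; f
```

```text
P [ 0.651  -0.0429  0.2287] yaw T [-0.7134 -0.0876  0.3409] op gate(pos) -0.0026 F inward on tool -2.07 F along to hinge -4.85
```

```bash
f(){ python3 g.py | grep -o "P .*yaw\|F inw.*\|gate(pos) [^ ]*\|T \[.*op" | tr '\n' ' '; echo; }
python3 -m handwheel '[{"travel":[0,0.006,0],"dr":[0,0,-0.01]},{"travel":[0,0,0],"dr":[0,0,0]}]' >/dev/null; f
```

```text
P [ 0.6519 -0.0428  0.2287] yaw T [-0.7401 -0.069   0.4456] op gate(pos) -0.0078 F inward on tool -1.48 F along to hinge -3.82
```

```bash
f(){ python3 g.py | grep -o "P .*yaw\|F inw.*\|gate(pos) [^ ]*\|T \[.*op" | tr '\n' ' '; echo; }
python3 -m handwheel '[{"travel":[-0.001,0.006,0],"dr":[0,0,-0.01]},{"travel":[0,0,0],"dr":[0,0,0]}]' >/dev/null; f
```

```text
P [ 0.6528 -0.0428  0.2286] yaw T [-0.7771 -0.0932  0.4764] op gate(pos) -0.013 F inward on tool -2.75 F along to hinge -2.65
```

```bash
f(){ python3 g.py | grep -o "P .*yaw\|F inw.*\|gate(pos) [^ ]*\|T \[.*op" | tr '\n' ' '; echo; }
python3 -m handwheel '[{"travel":[-0.001,0.006,0],"dr":[0,0,-0.01]},{"travel":[0,0,0],"dr":[0,0,0]}]' >/dev/null; f
```

```text
P [ 0.6538 -0.0428  0.2286] yaw T [-0.756  -0.0726  0.4154] op gate(pos) -0.0187 F inward on tool -2.22 F along to hinge -4.32
```

```bash
f(){ python3 g.py | grep -o "P .*yaw\|F inw.*\|gate(pos) [^ ]*\|T \[.*op" | tr '\n' ' '; echo; }
python3 -m handwheel '[{"travel":[-0.001,0.006,0],"dr":[0,0,-0.01]},{"travel":[0,0,0],"dr":[0,0,0]}]' >/dev/null; f
```

```text
P [ 0.6548 -0.0428  0.2286] yaw T [-0.7389 -0.0511  0.4337] op gate(pos) -0.0244 F inward on tool -1.69 F along to hinge -3.48
```

```bash
f(){ python3 g.py | grep -o "P .*yaw\|F inw.*\|gate(pos) [^ ]*\|T \[.*op" | tr '\n' ' '; echo; }
python3 -m handwheel '[{"travel":[-0.001,0.006,0],"dr":[0,0,-0.01]},{"travel":[0,0,0],"dr":[0,0,0]}]' >/dev/null; f
python3 - <<'E'
from h import *
a=viewer.camera("scene")[:,:,::-1]
cv2.imwrite("pics/s6.png",cv2.resize(a[120:240,180:340],(800,600),interpolation=cv2.INTER_CUBIC))
E
```

```text
P [ 0.6558 -0.0428  0.2285] yaw T [-0.7367 -0.0658  0.4403] op gate(pos) -0.0304 F inward on tool -1.73 F along to hinge -4.35
```

View pics/s6.png

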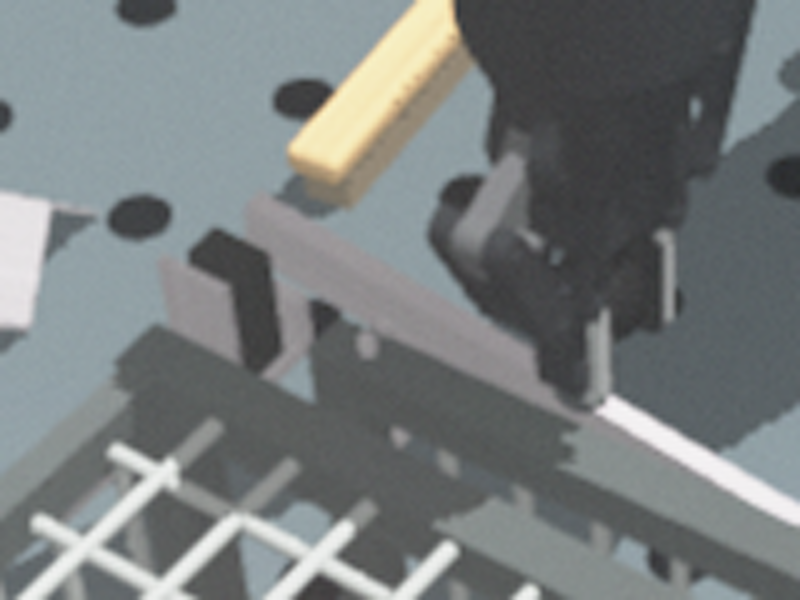

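```bash
python3 - <<'E'
from h import *
p=[.7789,-.0097,.0984];c,s=np.cos(p[2]),np.sin(p[2])
W=lambda x,y:[p[0]+c*x-s*y,p[1]+s*x+c*y]
pr=lambda x,y,z:((proj("scene",[*W(x,y),z])-[180,120])*5).round(0)
for sh in(0,.009,.018):
  for z in(.169,.191,.213): print(sh,z,"buf face L/R",pr(-.1285+sh,-.130,z),pr(-.1285+sh,-.152,z),"horn rear L/R",pr(-.135+sh,-.128,z),pr(-.135+sh,-.154,z))
H=np.array([.6488,.1282])
for g in(-.03,-.02):
  y=.0984-g;n=np.array([np.cos(y),np.sin(y)]);u=np.array([n[1],-n[0]])
  for b in(.1,.13,.16):
    L=[]
    for w,zz in((234,11),(234,-11),(221,-11)):
      a=70+w*np.cos(b)-zz*np.sin(b);h=180+w*np.sin(b)+zz*np.cos(b)
      X=H+u*a/1e3-n*.011; L.append(((proj("scene",[*X,h/1e3])-[180,120])*5).round(0))
    print(g,b,"endtop/endbot/nose (inner face)",L,h)
E
```

```text
0 0.169 buf face L/R [339. 340.] [286. 314.] horn rear L/R [356. 331.] [294. 300.]
0 0.191 buf face L/R [333. 291.] [280. 265.] horn rear L/R [350. 282.] [287. 251.]
0 0.213 buf face L/R [327. 241.] [272. 214.] horn rear L/R [344. 232.] [280. 200.]
0.009 0.169 buf face L/R [322. 356.] [269. 330.] horn rear L/R [339. 347.] [277. 316.]
0.009 0.191 buf face L/R [316. 308.] [262. 281.] horn rear L/R [333. 298.] [270. 267.]
0.009 0.213 buf face L/R [309. 257.] [254. 230.] horn rear L/R [327. 248.] [262. 216.]
0.018 0.169 buf face L/R [305. 373.] [252. 346.] horn rear L/R [322. 363.] [260. 332.]
0.018 0.191 buf face L/R [298. 324.] [244. 297.] horn rear L/R [316. 315.] [252. 283.]
0.018 0.213 buf face L/R [291. 274.] [236. 246.] horn rear L/R [309. 264.] [245. 232.]
-0.03 0.1 endtop/endbot/nose (inner face) [array([251., 230.]), array([253., 278.]), array([286., 296.])] 191.11813926089076
-0.03 0.13 endtop/endbot/nose (inner face) [array([251., 215.]), array([252., 263.]), array([285., 281.])] 197.7419646880899
-0.03 0.16 endtop/endbot/nose (inner face) [array([252., 200.]), array([251., 247.]), array([284., 267.])] 204.34982354461647
-0.02 0.1 endtop/endbot/nose (inner face) [array([257., 225.]), array([259., 273.]), array([291., 291.])] 191.11813926089076
-0.02 0.13 endtop/endbot/nose (inner face) [array([258., 210.]), array([258., 257.]), array([290., 276.])] 197.7419646880899
-0.02 0.16 endtop/endbot/nose (inner face) [array([258., 195.]), array([257., 242.]), array([290., 262.])] 204.34982354461647
```

```bash
f(){ python3 g.py | grep -o "P .*yaw\|F inw.*\|gate(pos) [^ ]*\|T \[.*op" | tr '\n' ' '; echo; }
python3 -m handwheel '[{"travel":[-0.006,0,0.012],"dr":[0,0,0]},{"travel":[-0.001,0.006,0],"dr":[0,0,-0.01]},{"travel":[0,0,0],"dr":[0,0,0]}]' >/dev/null; f
python3 -m handwheel '[{"travel":[-0.001,0.006,0],"dr":[0,0,-0.01]},{"travel":[0,0,0],"dr":[0,0,0]}]' >/dev/null; f
```

```text
P [ 0.6568 -0.044   0.2268] yaw T [-0.5906 -0.0562  0.3743] op gate(pos) -0.036 F inward on tool -1.67 F along to hinge -3.17 
P [ 0.6577 -0.0441  0.2266] yaw T [-0.667  -0.0411  0.4293] op gate(pos) -0.0411 F inward on tool -2.23 F along to hinge -3.7
```

```bash
f(){ python3 g.py | grep -o "P .*yaw\|F inw.*\|gate(pos) [^ ]*\|T \[.*op" | tr '\n' ' '; echo; }
python3 -m handwheel '[{"travel":[-0.001,0.006,0],"dr":[0,0,-0.01]},{"travel":[0,0,0],"dr":[0,0,0]}]' >/dev/null; f
```

```text
P [ 0.658  -0.044   0.2266] yaw T [-0.6729  0.0755  0.3154] op gate(pos) -0.043 F inward on tool -4.78 F along to hinge -3.51
```

```bash
f(){ python3 g.py | grep -o "P .*yaw\|F inw.*\|gate(pos) [^ ]*\|T \[.*op" | tr '\n' ' '; echo; }
python3 -m handwheel '[{"travel":[-0.001,0.006,0],"dr":[0,0,-0.01]},{"travel":[0,0,0],"dr":[0,0,0]}]' >/dev/null; f
```

```text
P [ 0.6581 -0.044   0.2266] yaw T [-0.7061  0.0159  0.1791] op gate(pos) -0.0434 F inward on tool -4.12 F along to hinge -3.4
```

```bash
f(){ python3 g.py | grep -o "P .*yaw\|F inw.*\|gate(pos) [^ ]*\|T \[.*op" | tr '\n' ' '; echo; }
python3 -m handwheel '[{"travel":[-0.001,0.008,0],"dr":[0,0,0]}]' >/dev/null; f
python3 -m handwheel '[{"travel":[0,0.008,0],"dr":[0,0,0]}]' >/dev/null; f
```

```text
P [ 0.6585 -0.044   0.2266] yaw T [-0.6926  0.7448  0.2416] op gate(pos) -0.0458 F inward on tool -9.29 F along to hinge -3.15 
P [ 0.6586 -0.044   0.2266] yaw T [-0.7955  0.8088  0.3212] op gate(pos) -0.0463 F inward on tool -10.15 F along to hinge -4.08
```

```bash
f(){ python3 g.py | grep -o "P .*yaw\|F \[.*T\|F inw.*\|gate(pos) [^ ]*" | tr '\n' ' '; echo; }
python3 -m handwheel '[{"travel":[0,0.009,0],"dr":[0,0,0]}]' >/dev/null; f
python3 -m handwheel '[{"travel":[-0.006,0.009,0.012],"dr":[0,0,0]}]' >/dev/null; f
python3 -m handwheel '[{"travel":[-0.006,0.009,0.012],"dr":[0,0,0]}]' >/dev/null; f
```

```text
P [ 0.6586 -0.044   0.2266] yaw F [-9.6223 -4.4795 -2.2682] T gate(pos) -0.0466 F inward on tool -10.17 F along to hinge -3.04 
P [ 0.6589 -0.0447  0.2255] yaw F [-10.4711  -4.5148   1.2141] T gate(pos) -0.0477 F inward on tool -11.02 F along to hinge -2.94 
P [ 0.659  -0.0456  0.2242] yaw F [-12.503   -3.4725   0.5557] T gate(pos) -0.048 F inward on tool -12.88 F along to hinge -1.61
```

```bash
f(){ python3 g.py | grep -o "P .*yaw\|F \[.*T\|F inw.*\|gate(pos) [^ ]*" | tr '\n' ' '; echo; }
python3 -m handwheel '[{"travel":[-0.006,0.006,0.012],"dr":[0,0,0]}]' >/dev/null; f
python3 -m handwheel '[{"travel":[-0.006,0.006,0.012],"dr":[0,0,0]}]' >/dev/null; f
```

```text
P [ 0.6589 -0.0463  0.2231] yaw F [-9.9205 -2.4472  0.6285] T gate(pos) -0.0476 F inward on tool -10.17 F along to hinge -0.98 
P [ 0.659 -0.047  0.222] yaw F [-10.567   -3.1012  -0.2367] T gate(pos) -0.0476 F inward on tool -10.91 F along to hinge -1.53
```

```bash
f(){ python3 g.py | grep -o "P .*yaw\|F \[.*T\|F inw.*\|gate(pos) [^ ]*" | tr '\n' ' '; echo; }
python3 -m handwheel '[{"travel":[-0.006,0.006,0.012],"dr":[0,0,0]}]' >/dev/null; f
```

```text
P [ 0.659  -0.0475  0.221 ] yaw F [-11.9233  -2.7999   0.5068] T gate(pos) -0.0476 F inward on tool -12.2 F along to hinge -1.04
```

```bash
f(){ python3 g.py | grep -o "P .*yaw\|F \[.*T\|F inw.*\|gate(pos) [^ ]*" | tr '\n' ' '; echo; }
python3 -m handwheel '[{"travel":[-0.006,0.005,0.012],"dr":[0,0,0]}]' >/dev/null; f
python3 -m handwheel '[{"travel":[-0.006,0.006,0.012],"dr":[0,0,0]}]' >/dev/null; f
```

```text
P [ 0.6591 -0.048   0.2202] yaw F [-9.4944 -2.7079  1.5353] T gate(pos) -0.0478 F inward on tool -9.79 F along to hinge -1.3 
P [ 0.6592 -0.0485  0.2194] yaw F [-11.646   -3.2102   1.501 ] T gate(pos) -0.0483 F inward on tool -11.99 F along to hinge -1.47
```

```bash
f(){ python3 g.py | grep -o "P .*yaw\|F \[.*T\|F inw.*\|gate(pos) [^ ]*" | tr '\n' ' '; echo; }
python3 -m handwheel '[{"travel":[-0.006,0.006,0.012],"dr":[0,0,0]}]' >/dev/null; f
```

```text
P [ 0.6592 -0.049   0.2186] yaw F [-11.9004  -3.4082   0.8589] T gate(pos) -0.0483 F inward on tool -12.27 F along to hinge -1.63
```

```bash
f(){ python3 g.py | grep -o "P .*yaw\|F \[.*T\|F inw.*\|gate(pos) [^ ]*" | tr '\n' ' '; echo; }
python3 -m handwheel '[{"travel":[-0.006,0.006,0.012],"dr":[0,0,0]}]' >/dev/null; f
python3 -m handwheel '[{"travel":[-0.006,0.005,0.012],"dr":[0,0,0]}]' >/dev/null; f
```

```text
P [ 0.6592 -0.0494  0.2178] yaw F [-12.3684  -3.0708  -4.0872] T gate(pos) -0.0481 F inward on tool -12.68 F along to hinge -1.23 
P [ 0.6592 -0.05    0.2168] yaw F [-6.9205 -1.2658  0.7881] T gate(pos) -0.0477 F inward on tool -7.03 F along to hinge -0.25
```

```bash
f(){ python3 g.py | grep -o "P .*yaw\|F \[.*T\|F inw.*\|gate(pos) [^ ]*" | tr '\n' ' '; echo; }
python3 -m handwheel '[{"travel":[-0.006,0.005,0.012],"dr":[0,0,0]}]' >/dev/null; f
python3 -m handwheel '[{"travel":[-0.006,0.005,0.012],"dr":[0,0,0]}]' >/dev/null; f
```

```text
P [ 0.6592 -0.0504  0.216 ] yaw F [-7.3926 -1.5937  1.5102] T gate(pos) -0.0477 F inward on tool -7.55 F along to hinge -0.5 
P [ 0.6593 -0.0508  0.2152] yaw F [-7.4922 -2.2672  1.3003] T gate(pos) -0.0479 F inward on tool -7.74 F along to hinge -1.15
```

```bash
f(){ python3 g.py | grep -o "P .*yaw\|F \[.*T\|F inw.*\|gate(pos) [^ ]*" | tr '\n' ' '; echo; }
python3 -m handwheel '[{"travel":[-0.006,0.005,0.012],"dr":[0,0,0]},{"travel":[-0.006,0.005,0.012],"dr":[0,0,0]}]' >/dev/null; f
python3 -m handwheel '[{"travel":[-0.006,0.005,0.012],"dr":[0,0,0]},{"travel":[-0.006,0.004,0.012],"dr":[0,0,0]}]' >/dev/null; f
```

```text
P [ 0.6593 -0.0516  0.2137] yaw F [-8.5804 -2.4019  2.1565] T gate(pos) -0.0481 F inward on tool -8.84 F along to hinge -1.12 
P [ 0.6593 -0.0523  0.2122] yaw F [-7.7537 -1.2665  2.8319] T gate(pos) -0.0479 F inward on tool -7.86 F along to hinge -0.12
```

```bash
f(){ python3 g.py | grep -o "P .*yaw\|F \[.*T\|F inw.*\|gate(pos) [^ ]*" | tr '\n' ' '; echo; }
python3 -m handwheel '[{"travel":[-0.004,0.004,0.012],"dr":[0,0,0]},{"travel":[-0.004,0.004,0.012],"dr":[0,0,0]}]' ; f; python3 - <<'E'
from h import *
a=viewer.camera("scene")[:,:,::-1]
cv2.imwrite("pics/s7.png",cv2.resize(a[120:240,180:340],(800,600),interpolation=cv2.INTER_CUBIC))
E
```

```text
time_s: 15.12
eef_pos: [0.6594, -0.0527, 0.2113]
eef_rot: [-0.025, 0.65, 0.759, -0.017]
wrist_force: [-9.7, -0.2, 6.3]
opening: 0.319
P [ 0.6594 -0.0527  0.2113] yaw F [-9.7357 -0.153   6.332 ] T gate(pos) -0.0481 F inward on tool -9.65 F along to hinge 1.27
```

View pics/s7.png

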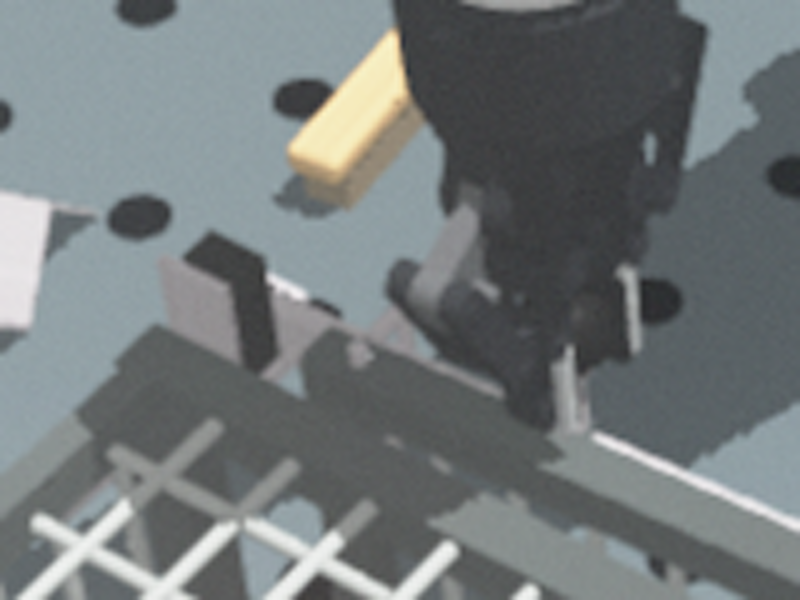

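```bash
f(){ python3 g.py | grep -o "P .*yaw\|F \[.*T\|F inw.*\|gate(pos) [^ ]*" | tr '\n' ' '; echo; }
python3 -m handwheel '[{"travel":[0,-0.005,-0.003],"dr":[0,0,0]}]' >/dev/null; f
python3 -m handwheel '[{"travel":[0,-0.008,0],"dr":[0,0,0]}]' >/dev/null; f
python3 -m handwheel '[{"travel":[0,-0.008,0],"dr":[0,0,0]}]' >/dev/null; f
```

```text
P [ 0.6591 -0.0525  0.2117] yaw F [  7.7637  -3.9293 -17.5472] T gate(pos) -0.0466 F inward on tool 7.11 F along to hinge -5.01 
P [ 0.6592 -0.0526  0.2117] yaw F [ 6.9783 -3.0713 -9.2815] T gate(pos) -0.047 F inward on tool 6.46 F along to hinge -4.05 
P [ 0.6593 -0.0525  0.2116] yaw F [ 4.7648 -2.2582 -6.8957] T gate(pos) -0.0476 F inward on tool 4.39 F along to hinge -2.93
```

```bash
f(){ python3 g.py | grep -o "P .*yaw\|z \[[^]]*\]\|F \[.*T\|F inw.*\|gate(pos) [^ ]*" | tr '\n' ' '; echo; }
python3 -m handwheel '[{"travel":[0,0.003,0.006],"dr":[0,0,0]},{"travel":[0,0,0.002],"dr":[0,0,0]}]' >/dev/null; f
python3 -m handwheel '[{"travel":[0,0,0],"dr":[0,0,0]},{"travel":[0,0,0],"dr":[0,0,0]},{"travel":[0,0,0],"dr":[0,0,0]}]' 0.0; f
```

```text
P [ 0.6594 -0.0526  0.2115] yaw z [-0.053   0.0102 -0.9985] F [-2.5268 -3.5868 -5.2611] T gate(pos) -0.0483 F inward on tool -3.02 F along to hinge -3.18 
time_s: 15.83
eef_pos: [0.6616, -0.0509, 0.2144]
eef_rot: [-0.022, 0.652, 0.758, -0.01]
wrist_force: [1.4, 0.1, 0.1]
opening: 0.5
P [ 0.6616 -0.0509  0.2144] yaw z [-0.0469  0.0127 -0.9988] F [1.3924 0.0729 0.1476] T gate(pos) -0.0609 F inward on tool 1.39 F along to hinge -0.15
```

```bash
python3 -m handwheel '[{"travel":[0,-0.01,0],"dr":[0,0,0]},{"travel":[0,0,0],"dr":[0,0,0]},{"travel":[0,0,-0.03],"dr":[0,0,0]},{"travel":[0,0,-0.06],"dr":[0,0,0]},{"travel":[0,0,-0.08],"dr":[0,0,0]},{"travel":[0,0,-0.12],"dr":[0,0,0]},{"travel":[0,0,-0.15],"dr":[0,0,0]},{"travel":[0,0,-0.15],"dr":[0,0,0]},{"travel":[0,-0.1,-0.1],"dr":[0,0,0]},{"travel":[0.05,-0.25,0],"dr":[0,0,0]},{"travel":[0.05,-0.25,0],"dr":[0,0,0]},{"travel":[0.05,-0.25,0],"dr":[0,0,0]},{"travel":[0,-0.2,0],"dr":[0,0,0]},{"travel":[0,0,0],"dr":[0,0,0]}]' 0.4; python3 - <<'E'
from h import *
a=viewer.camera("scene")[:,:,::-1]; b=viewer.camera("side")[:,:,::-1]
cv2.imwrite("pics/s8.png",np.hstack([cv2.resize(a[120:240,180:300],(400,400),interpolation=cv2.INTER_CUBIC),cv2.resize(b[130:290,270:430],(400,400),interpolation=cv2.INTER_CUBIC)]))
cv2.imwrite("pics/b8.png",b);cv2.imwrite("pics/a8.png",a)
# black knob: dark blob near the expected closed place
H=np.array([.6488,.1282])
for g in(-.05,-.04):
  y=.0984-g;n=np.array([np.cos(y),np.sin(y)]);u=np.array([n[1],-n[0]])
  for bb in(-.02,0,.09):
    ak=70+110*np.cos(bb)-55*np.sin(bb);h=180+110*np.sin(bb)+55*np.cos(bb); X=[*(H+u*ak/1e3-n*.015),h/1e3]
    print(g,bb,"knob px scene",proj("scene",X).round(1),"side",proj("side",X).round(1))
for nme,im in(("scene",a),("side",b)):
    q=proj(nme,X).astype(int); m=(im.max(2)<60).astype(np.uint8); m[:,:q[0]-20]=0;m[:,q[0]+20:]=0;m[:q[1]-20]=0;m[q[1]+20:]=0
    m=cv2.morphologyEx(m,cv2.MORPH_OPEN,np.ones((3,3),np.uint8))
    n_,l,st,ce=cv2.connectedComponentsWithStats(m); print(nme,[(st[i].tolist(),ce[i].round(1).tolist()) for i in range(1,n_)])
E
```

```text
time_s: 17.0
eef_pos: [0.504, -0.053, 0.3437]
eef_rot: [-0.015, 0.651, 0.759, -0.006]
wrist_force: [1.2, 0.7, 0.7]
opening: 0.702
-0.05 -0.02 knob px scene [293.4 186.3] side [331.6 193.6]
-0.05 0 knob px scene [294.  185.5] side [331.7 192.8]
-0.05 0.09 knob px scene [296.9 182.2] side [332.1 189.1]
-0.04 -0.02 knob px scene [294.2 185.6] side [332.7 193.6]
-0.04 0 knob px scene [294.7 184.8] side [332.8 192.8]
-0.04 0.09 knob px scene [297.6 181.5] side [333.2 189.1]
scene [([308, 180, 6, 4, 23], [310.4, 181.4])]
side [([316, 169, 7, 18, 124], [319.0, 177.6]), ([324, 185, 24, 17, 279], [333.5, 192.2]), ([337, 204, 9, 5, 38], [340.8, 206.3])]
```

View pics/s8.png

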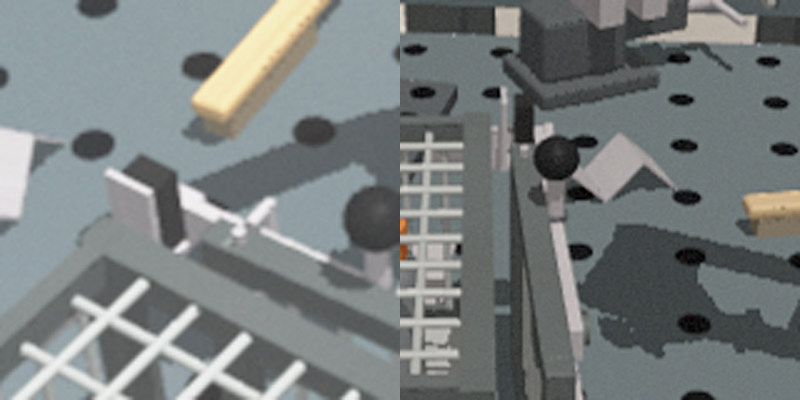

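```bash
python3 -c "
from bench import ctrl
print(ctrl.hand_in())"
```

```text
the job is handed in; nothing more can be done
None
```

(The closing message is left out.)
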